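Strip the drill jig

ROBOT

A 7-joint arm with a two-finger parallel gripper is mounted at the origin on the work surface; the furniture and walls round the work are solid. World frame = base frame: x ahead of the robot, y to its left, z up, the work surface at z = 0. Lengths are in m, angles in rad, forces in N, time in s.
With the tool pointing down it reaches from about 0.4 to 0.85 m from the base axis. Payload 4.5 kg.
Tool frame: the origin (TCP) lies at the very end of the fingers, on their centre line; the grasp point (between the pads) lies 19 mm behind it; z points along the fingers, y is the line along which they close (so a half turn about z gives the same grasp; the last joint's range is limited). The gripper opens to 85 mm and grips with 20 to 120 N. Pads are 22 mm wide; open, the fingers measure 114 mm over their backs; the gripper's body (76 mm by 85 mm) begins 54 mm behind the grasp point. The pads swing forward as they close: fully open they stand 13 mm farther back than shut.
Start: joints at [1.198, 0.689, -0.195, 1.565, 0.157, 0.902, -0.215], TCP at [0.247, -0.574, 0.231] pointing down, gripper open.
Joint ranges: [-3.01, 3.01], [-0.46, 2.08], [-1.47, 1.51], [0.13, 2.56], [-1, 4.14], [0.04, 2.09], [-2.66, 2.66]. Speed limits (rad/s): [2.57, 2.57, 3.14, 3.14, 3.14, 3.14, 3.14].

INTERFACE

Orientations are given as a unit quaternion [w, x, y, z].
In Python, from workcell import state, eyes, ctrl gives the robot as it stands. The module is installed in compiled form; this text tells all that it offers.
- The arm moves only by the shell command python3 -m handwheel 'ROWS' [FORCE]. ROWS is JSON, a list that holds one entry, the list of rows, each a list of 7 numbers: the shift along the world's x, y, z in cm, then the turn, a rotation vector about the world's x, y, z in rad, then the closure, from 0 (fully open) to 1 (shut). In form: [[[x, y, z, rx, ry, rz, gripper], ...]]. A call has 1 to 20 rows; each row shifts and turns the commanded pose from where the row before left it; what a row does not reach is not made up. A row lasts 1/10 s, in which the tool goes at most 50 mm and 8.59 degrees, less where a joint would pass 70% of its speed; a pose out of reach is approached as far as the arm can. A call is refused whole if a number of a shift passes 5 or a number of a turn 0.15, either way. A call with a gripper value outside its range is refused whole. The fingers move at their own pace and stop on an object; FORCE is the grip in N (left out, the last holds). Time passes only in rows, so rows that do not move let the fingers close. It gives the time, the measured TCP pose, the force, the opening and the grip force at its end, in the units of the state.
- state(): the state, without advancing time (a new reading comes with each control period).
- eyes.camera(name): name is "scene" or "top" or "wrist"; returns (picture, depth): 384x512x3 uint8, red, green, blue; 384x512 float32, m along the optical axis (not along the pixel's ray), 0 where there is no reading.
- eyes.camera_info(name): a dict with "intrinsics" (3x3 intrinsics, pixels), "R" (3x3) and "t" (3): a world point X has camera coordinates R X + t. Camera axes: x right, y down, z forward; pixel columns grow to the right and rows downward; lengths in m; the calibration is good to about 2 mm. A picture is of the moment at which its call begins: read the wrist's pose just before it. camera_info takes no time and is no camera call; for the wrist camera it gives the pose at the moment of the call.
- ctrl.hand_in(): hands the job in; it is judged then, once.
The state is a dict: "clock": time; "joint_positions": joint angles; "dq": joint speeds; "joint_efforts": joint torques, N m; "position": TCP position; "tool_rot": TCP orientation; "contact_force": force on the tool from outside, world axes, zero at the start; "moment": the same for the moment, N m; "opening": finger opening in m; "grip_force": force on a finger pad.
Only numpy, scipy, OpenCV 4.12 (cv2) and the standard library are available. Lean on these libraries where they do the work, as an engineer would, in place of code of your own. Each camera call takes 0.05 s, during which the arm holds its last target. There are 200 camera calls.

TASK

Strip the drill jig: stand each bush upright in the well of its own colour, and lay the aluminium drill plate flat on the black-topped rest, lengthwise in the middle between its end stops. Then press the yellow spring catch so that the drilled blank rises out of its nest, and lay the blank flat and lengthwise across the middle of the two strips of the parts board. Set everything down gently, without dropping it.

Things in the scene. Friction and masses are not known exactly. Their poses are not given: they have to be found in the camera images.
- jig: Fixed pale wooden nest 200 x 128 mm, top 28 mm high. Origin: underside centre; x lengthwise to the catch. A 133 x 43 mm pocket holds the blank flush with the top. Four steel corners, 6 mm high, at |x| 30-50, |y| 28-39 mm locate the plate. The yellow catch pad, 34 x 24 mm, overhangs the far end, middle at [0.117, 0, 0.0295]. Pressing it frees a sprung lifter that keeps the blank raised 10 mm.
- catch (a joint): Hinge angle of the spring catch, rad: 0 at rest, 0.30 fully pressed; above about 0.2 it lets the lifter go. Push the middle of the yellow pad straight down: 9 mm to let go, 14 mm full stroke, 1 N rising to 3 N. When released it springs back part of the way.
- blank: Loose dark-brown wooden blank 130 (x) x 40 (y) x 20 (z) mm with two dark holes; its ends show beyond the drill plate. Origin: underside centre; x lengthwise. Seated, its underside is 8 mm above the worktop and its top flush with the jig, so nothing can be gripped; once risen, underside 18 mm, top 38 mm: grip its long sides above the jig's top. 80 to 150 g.
- drill_plate: Loose aluminium plate 84 (x) x 62 (y) x 12 (z) mm with two 21 mm holes for the bushes, on its long axis 22 mm either side of the centre; about 220 g. Origin: underside centre; x lengthwise. It starts on the jig, underside 28 mm above the worktop, with 1.5 mm play between the corner locators; lift it straight up, gripped across its 62 mm.
- bush_red: Loose drill bush, red knurled head 30 mm across, 16 high, with a dark 10 mm bore; below it a steel shank 18 mm across, 11.5 long; about 90 g. Origin: centre of the shank's underside, z up. It starts in either hole of the drill plate (1.5 mm play), the blue one in the other, 44 mm away: underside 28.5 mm, top 56 mm above the worktop.
- bush_blue: Loose drill bush, blue knurled head 30 mm across, 16 high, with a dark 6 mm bore; below it a steel shank 18 mm across, 11.5 long; about 90 g. Origin: centre of the shank's underside, z up. It starts in either hole of the drill plate (1.5 mm play), the red one in the other, 44 mm away: underside 28.5 mm, top 56 mm above the worktop.
- well_red: Fixed block of pale wood 80 x 80 x 20 mm with a red stripe near one edge and, in the middle of its top, a round well 44 mm across and 8 mm deep with a red floor. Origin: centre of the block's underside on the worktop, z up; the well's floor is 12 mm above the origin, the block's top 20 mm.
- well_blue: Fixed block of pale wood 80 x 80 x 20 mm with a blue stripe near one edge and, in the middle of its top, a round well 44 mm across and 8 mm deep with a blue floor. Origin: centre of the block's underside on the worktop, z up; the well's floor is 12 mm above the origin, the block's top 20 mm.
- plate_rest: Fixed rest for the drill plate: ply base 134 (x) x 90 (y) mm, flat black rubber top 8 mm above the worktop, and a wooden stop across each end, 8 mm higher than the rubber; 109 mm between the stops, long sides open. Origin: underside centre on the worktop; x lengthwise from stop to stop, z up.
- parts_board: Fixed board for finished parts: ply base 150 (x) x 90 (y) x 9 mm with two wooden strips, 16 mm wide, 80 mm long, that run along y at x = -38 and +38 mm; their tops are 20 mm above the worktop. Origin: underside centre on the worktop; x lengthwise, z up. The blank is to lie along x, across both strips.
Mind the look-alikes: they are no part of the job. Several things have the shape of the drill_plate; the one meant has the colours described above.

How it is judged:
By the outcome, as a careful person would: the job done as asked, in the order asked, and still so for the second after the job is handed in, with the robot touching nothing.
It also fails if it takes over 93 s, if anything falls off the work surface, if the arm or the gripper's body presses on something with over 40 N, if the wrist force passes 120 N, or if a joint passes its speed limit or range.

## Working session

There is one attempt and no reset: what is moved stays moved. The work goes in short steps, Python scripts to look and compute and a shell command to move; the robot and the scene stay as the last step left them, time stands still between calls to the robot, and variables do not carry over. Pictures are saved under pics/ and viewed, at most 18 in all, crops included, and the job is handed in when it is done.

```bash
mkdir -p pics
cat > h.py <<'E'
import numpy as np, cv2
from workcell import state, eyes, ctrl
def snap(n,f):
    p,d=eyes.camera(n); i=eyes.camera_info(n)
    cv2.imwrite(f'pics/{f}.png',p[:,:,::-1]); np.savez(f'pics/{f}.npz',p=p,d=d,K=i['intrinsics'],R=i['R'],t=i['t'])
def load(f):
    return np.load(f'pics/{f}.npz')
def ray(f,u,v,z=None):
    """pixel -> world: on plane z, or by depth"""
    a=load(f); r=np.linalg.inv(a['K'])@[u,v,1]
    R,t=a['R'],a['t']
    c=-R.T@t; w=R.T@r
    s=(z-c[2])/w[2] if z is not None else a['d'][int(round(v)),int(round(u))]
    return c+s*w
def crop(f,u0,v0,u1,v1,k,o):
    a=load(f)['p'][v0:v1,u0:u1,::-1]
    cv2.imwrite(f'pics/{o}.png',cv2.resize(a,None,fx=k,fy=k,interpolation=cv2.INTER_CUBIC))
E
python3 - <<'E'
from h import *
s=state(); print(s)
snap('top','top0'); snap('scene','scene0')
E
```

```text
{'clock': 0.0, 'joint_positions': array([ 1.19780398,  0.68999301, -0.19452351,  1.56637432,  0.15726203,
        0.90248881, -0.2151038 ]), 'dq': array([-2.19116696e-04,  6.48453484e-04, -1.11432035e-03,  1.29884891e-04,
        1.21798762e-03, -1.43612694e-03, -5.87039998e-05]), 'joint_efforts': array([-6.16974171e-05, -5.39610207e+01, -1.26696412e+00, -1.58544159e+01,
        8.89155956e-03,  9.52895265e-03,  6.78041005e-06]), 'position': array([ 0.24699458, -0.57340034,  0.23047058]), 'tool_rot': array([-9.07003670e-04,  9.79378899e-01,  2.02029929e-01, -2.38069393e-04]), 'contact_force': array([-0.42244518,  0.46566363, -0.05524955]), 'moment': array([-0.01521736, -0.00832713, -0.00687637]), 'grip_force': 0.0, 'opening': 0.08530025516306111}
```

View pics/top0.png

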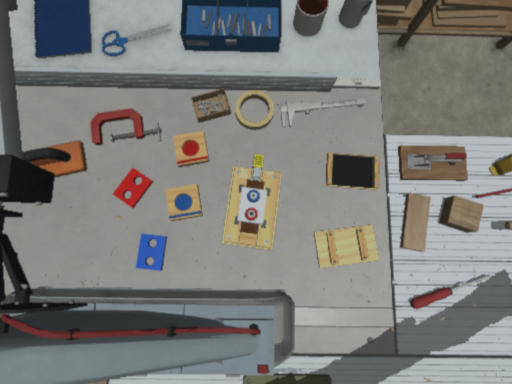

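View pics/scene0.png

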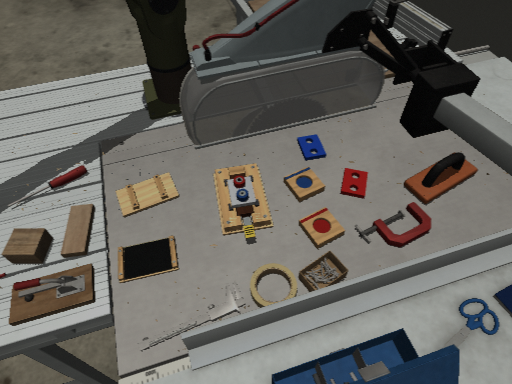

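The top view shows the jig at (253,208) with the catch pad at (258,160), and the bushes at (253,196) and (251,213). The red well is at (191,149), the blue well at (184,202), the rest at (353,170) and the board at (346,246). Three things have the plate's shape: red (132,187), blue (152,252) and the aluminium one in the jig at (252,205). Only the last has the described colour. I'll confirm this in an enlarged crop.

Run:
```python
from h import *
crop('top0',215,145,290,255,5.4,'jigc'); crop('top0',155,120,385,275,3.4,'allc')
for u,v,z in [(191,149,.012),(184,202,.012),(353,170,.008),(346,246,.02),(258,160,.03),(253,196,.056),(251,213,.056)]:
    print(u,v,ray('top0',u,v,z).round(4), ray('top0',u,v).round(4))
```

```text
191 149 [0.6442 0.2476 0.012 ] [0.6441 0.2475 0.0125]
184 202 [0.5052 0.259  0.012 ] [0.5055 0.2593 0.0102]
353 170 [ 0.5966 -0.1731  0.008 ] [ 0.596  -0.1724  0.0106]
346 246 [ 0.4011 -0.1452  0.02  ] [ 0.4014 -0.1482  0.009 ]
258 160 [0.613  0.0741 0.03  ] [0.6134 0.0741 0.0285]
253 196 [0.516  0.0858 0.056 ] [0.5159 0.0858 0.0566]
251 213 [0.4748 0.0901 0.056 ] [0.4745 0.0901 0.0582]
```

View pics/jigc.png

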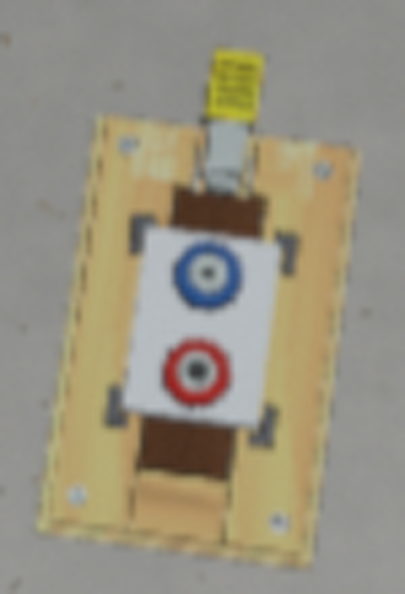

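View pics/allc.png

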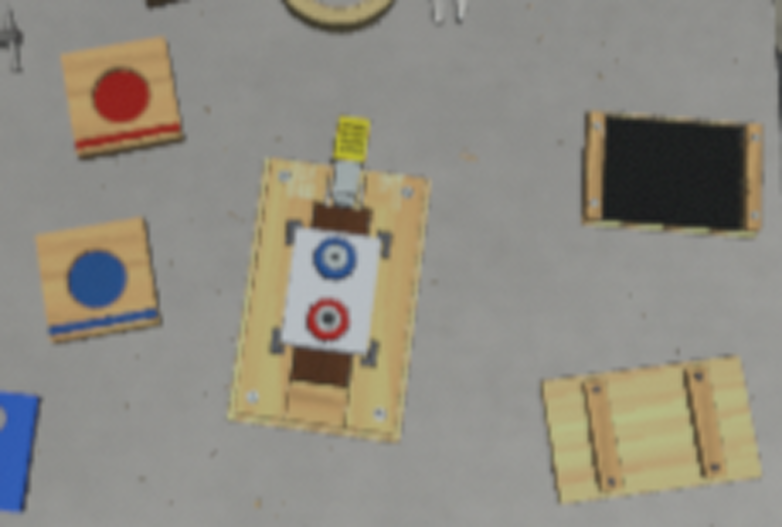

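The crop shows the pale aluminium plate between the four steel corners, carrying the blue bush (208,274) and the red bush (197,372), so this is the plate meant. The wide crop shows the red well at (121,95), the blue well at (97,279), the black rubber spanning x 600-748, and the strips near (602,434) and (703,422).

Run:
```python
from h import *
J=lambda c,z:ray('top0',215+(c[0]+.5)/5.4-.5,145+(c[1]+.5)/5.4-.5,z)
A=lambda c,z:ray('top0',155+(c[0]+.5)/3.4-.5,120+(c[1]+.5)/3.4-.5,z)
def box(n,f,cs,z):
    P=np.array([f(c,z)[:2] for c in cs]); e=np.roll(P,-1,0)-P
    a=[np.degrees(np.arctan2(v[1],v[0]))%90 for v in e]
    print(n,P.mean(0).round(4),'ang',np.round(a,1),'len',np.linalg.norm(e,axis=1).round(4))
for n,f,c,z in [('blue',J,(208,274),.056),('red',J,(197,372),.056),('wr',A,(121,95),.012),('wb',A,(97,279),.012)]: print(n,f(c,z).round(4))
box('jig',J,[(100,118),(358,150),(312,565),(43,530)],.028)
box('pad',J,[(215,50),(264,56),(256,122),(208,114)],.032)
box('plate',J,[(147,227),(280,243),(262,426),(127,408)],.040)
box('rest',A,[(604,116),(748,123),(743,230),(599,220)],.008)
box('board',A,[(584,377),(705,366),(720,477),(598,491)],.02)
s=state()
from scipy.spatial.transform import Rotation as Ro
q=s['tool_rot']; R=Ro.from_quat(q[[1,2,3,0]]).as_matrix(); print('tool\n',R.round(3))
i=eyes.camera_info('wrist'); Rw=np.array(i['R']); c=-Rw.T@i['t']
print('cam in tool',R.T@(c-s['position']),'\n',(R.T@Rw.T).round(3)); print(i['intrinsics'])
```

```text
blue [0.5177 0.0856 0.056 ]
red [0.4736 0.0899 0.056 ]
wr [0.648  0.2497 0.012 ]
wb [0.5059 0.2611 0.012 ]
jig [0.4932 0.0868] ang [83.7 83.8 83.5 83.7] len [0.1216 0.1929 0.122  0.1923]
pad [0.6114 0.0735] ang [83.8 83.8 81.3 84.7] len [0.0232 0.0321 0.0227 0.0311]
plate [0.4968 0.0868] ang [84.  84.9 83.3 84.9] len [0.0612 0.084  0.0612 0.0833]
rest [ 0.5961 -0.1725] ang [88.2 84.7 86.9 85.8] len [0.1111 0.0843 0.1093 0.0818]
board [ 0.4027 -0.1461] ang [6.  5.4 7.1 5.7] len [0.0894 0.0799 0.089  0.0817]
tool
 [[ 0.918  0.396 -0.001]
 [ 0.396 -0.918  0.001]
 [-0.    -0.002 -1.   ]]
cam in tool [ 0.06820873  0.00106206 -0.14371502] 
 [[-0.001 -0.963 -0.268]
 [ 1.    -0.001 -0.001]
 [ 0.001 -0.268  0.963]]
[[334.2045586    0.         258.58294901]
 [  0.         334.2045586  190.40716025]
 [  0.           0.           1.        ]]
```

```bash
python3 -m handwheel '[[[1.7,4.4,0,0,0,-0.034,0],[1.7,4.4,0,0,0,-0.034,0],[1.7,4.4,0,0,0,-0.034,0],[1.7,4.4,0,0,0,-0.034,0],[1.7,4.4,0,0,0,-0.034,0],[1.7,4.4,0,0,0,-0.034,0],[1.7,4.4,0,0,0,-0.034,0],[1.7,4.4,0,0,0,-0.034,0],[1.7,4.4,0,0,0,-0.034,0],[1.7,4.4,0,0,0,-0.034,0],[1.7,4.4,0,0,0,-0.034,0],[1.7,4.4,0,0,0,-0.034,0],[1.7,4.4,0,0,0,-0.034,0],[1.7,4.4,0,0,0,-0.034,0],[1.7,4.4,0,0,0,-0.034,0],[0,0,0,0,0,0,0]]]'
cat >> h.py <<'E'
from scipy.spatial.transform import Rotation as Ro
def where():
    s=state(); q=s['tool_rot']; R=Ro.from_quat(q[[1,2,3,0]]).as_matrix()
    print('t',round(s['clock'],2),'pos',s['position'].round(4),'yawx',np.degrees(np.arctan2(R[1,0],R[0,0])).round(2),'tilt',R[:2,2].round(4),'q',s['joint_positions'].round(2),'F',s['contact_force'].round(1),'op',round(s['opening'],4))
    return s,R
E
python3 - <<'E'
from h import *
where(); snap('wrist','w1')
E
```

```text
clock: 1.7
position: [0.5043, 0.095, 0.2311]
tool_rot: [-0.003, 0.999, -0.046, 0.001]
contact_force: [-0.4, -0.4, 0.8]
opening: 0.0854
grip_force: 0.0
t 1.7 pos [0.5043 0.095  0.2311] yawx -5.26 tilt [0.0028 0.0054] q [-0.29  0.54  0.03  1.91 -0.03  0.69 -1.9 ] F [-0.4 -0.4  0.8] op 0.0854
```

View pics/w1.png

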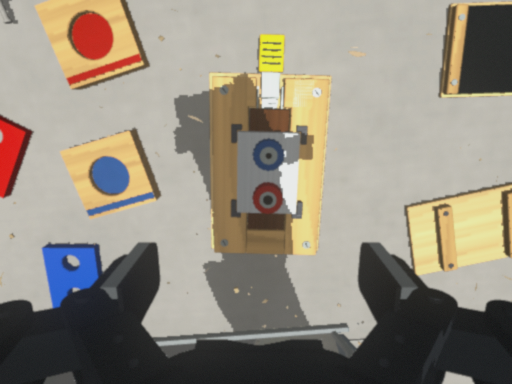

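The wrist view shows the blue bush at (268,154), the red bush at (267,198), the plate in the jig, the blue well at (110,175), the red well at (92,35) and the catch pad at (271,53).

Run:
```python
from h import *
for n,u,v,z in [('blue',268,154,.056),('red',267,198,.056),('wb',110,175,.012),('wr',92,35,.012),('pad',271,53,.0315)]:
    print(n,ray('w1',u,v,z).round(4),ray('w1',u,v).round(4))
# colour centroids of heads / floors
a=load('w1'); p=a['p'].astype(int); r,g,b=p[...,0],p[...,1],p[...,2]
for n,m,win,z in [('blue',(b>r+30)&(b>60),(240,130,300,180),.056),('red',(r>g+50)&(r>b+50)&(r>80),(240,175,300,222),.056),('wb',b>r+30,(80,145,140,198),.012),('wr',(r>g+60)&(g<80),(60,5,125,62),.012)]:
    u0,v0,u1,v1=win; M=np.zeros(m.shape,np.uint8); M[v0:v1,u0:u1]=m[v0:v1,u0:u1]
    k=cv2.connectedComponentsWithStats(M); j=1+np.argmax(k[2][1:,4]); c=max(cv2.findContours((k[1]==j).astype(np.uint8),0,1)[0],key=len)
    (u,v),rad=cv2.fitEllipse(c)[:2]; print(n,round(u,1),round(v,1),rad,ray('w1',u,v,z).round(4))
```

```text
blue [0.5182 0.0796 0.056 ] [0.5184 0.0797 0.0572]
red [0.4744 0.0846 0.056 ] [0.4752 0.0845 0.0587]
wb [0.5044 0.2563 0.012 ] [0.5044 0.2563 0.012 ]
wr [0.647  0.2434 0.012 ] [0.6469 0.2431 0.0126]
pad [0.6108 0.0679 0.0315] [0.611  0.0678 0.03  ]
blue 268.0 154.7 (28.437511444091797, 28.685302734375) [0.5176 0.0797 0.056 ]
red 267.3 198.9 (26.297754287719727, 27.08255386352539) [0.4734 0.0843 0.056 ]
wb 110.2 174.8 (32.431304931640625, 38.757694244384766) [0.5045 0.256  0.012 ]
wr 91.8 35.6 (38.79356002807617, 45.719482421875) [0.6465 0.2438 0.012 ]
```

The wrist and top views differ by 5 mm in y, probably because the arm was still settling. I'll retake the picture now that it is at rest.

```bash
cat > m.py <<'E'
from h import *
def heads(f,wins):
    a=load(f); p=a['p'].astype(int); r,g,b=p[...,0],p[...,1],p[...,2]
    for n,win,z in wins:
        m=(b>r+30) if n[0]=='b' else (r>g+50)&(r>b+50)
        u0,v0,u1,v1=win; M=np.zeros(m.shape,np.uint8); M[v0:v1,u0:u1]=m[v0:v1,u0:u1]
        k=cv2.connectedComponentsWithStats(M); j=1+np.argmax(k[2][1:,4]); c=max(cv2.findContours((k[1]==j).astype(np.uint8),0,1)[0],key=len)
        (u,v),rad=cv2.fitEllipse(c)[:2]; print(n,round(u,1),round(v,1),np.round(rad,1),ray(f,u,v,z).round(4))
E
python3 - <<'E'
from m import *
where(); snap('wrist','w2'); where()
heads('w2',[('b',(230,120,310,177),.056),('r',(230,177,310,230),.056),('bw',(70,140,150,205),.012),('rw',(50,5,130,65),.012)])
E
```

```text
t 1.75 pos [0.5028 0.0904 0.2309] yawx -5.48 tilt [0.0003 0.0018] q [-0.29  0.54  0.04  1.91 -0.03  0.69 -1.9 ] F [ 0.5 -2.  -0. ] op 0.0853
t 1.8 pos [0.502  0.0872 0.2309] yawx -5.72 tilt [-0.0009 -0.0003] q [-0.29  0.54  0.04  1.92 -0.03  0.69 -1.9 ] F [-0.8  0.5 -0.9] op 0.0855
b 262.3 153.3 [28.2 28.7] [0.5183 0.0814 0.056 ]
r 262.1 197.6 [26.4 27. ] [0.4742 0.086  0.056 ]
bw 104.7 174.3 [32.4 39.1] [0.5054 0.2581 0.012 ]
rw 85.7 34.8 [40.5 48.1] [0.6472 0.2452 0.012 ]
```

The second reading confirms it: corrected for the residual motion, it agrees with the top view. Blue bush is at (.518,.085), red at (.474,.0895), the blue well at (.506,.261) and the red well at (.648,.249). I'll grip the blue bush first.

```bash
python3 - <<'E'
s=open('h.py').read()
s=s.replace("p,d=eyes.camera(n); i=eyes.camera_info(n)","i=eyes.camera_info(n); p,d=eyes.camera(n)")
open('h.py','w').write(s)
E
python3 -m handwheel '[[[0.8,-0.1,-4,0,0,0,0],[0.8,-0.1,-4,0,0,0,0],[0,0,-4,0,0,0,0],[0,0,-3,0,0,0,0],[0,0,-2,0,0,0,0],[0,0,-1.4,0,0,0,0],[0,0,-0.6,0,0,0,0],[0,0,0,0,0,0,0],[0,0,0,0,0,0,0]]]' 40; python3 -c "
from h import *; where(); snap('wrist','w3')"
```

```text
clock: 2.7
position: [0.5189, 0.0837, 0.0422]
tool_rot: [-0.0, 0.999, -0.052, 0.001]
contact_force: [-0.2, -0.1, 0.2]
opening: 0.0851
grip_force: 0.0
t 2.7 pos [0.5189 0.0837 0.0422] yawx -5.94 tilt [ 0.0014 -0.    ] q [-0.26  0.87  0.01  2.   -0.04  0.26 -1.89] F [-0.2 -0.1  0.2] op 0.0851
```

View pics/w3.png

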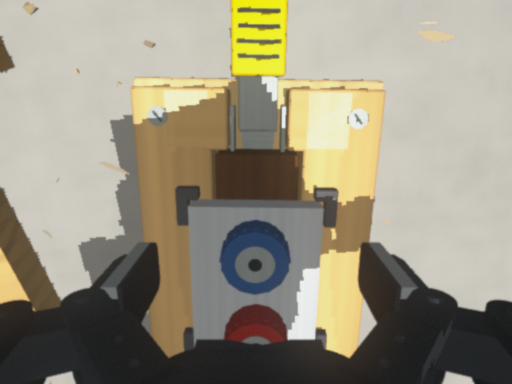

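The blue bush sits centred between the open fingers at (255,258), with the pads clear on both sides. I'll close and lift.

```bash
python3 -m handwheel '[[[0,0,0,0,0,0,1],[0,0,0,0,0,0,1],[0,0,0,0,0,0,1],[0,0,0,0,0,0,1],[0,0,0,0,0,0,1],[0,0,0,0,0,0,1],[0,0,0,0,0,0,1],[0,0,0,0,0,0,1]]]' 40; python3 -c "
from h import *; where()"
```

```text
clock: 3.55
position: [0.5185, 0.0841, 0.0417]
tool_rot: [-0.0, 0.999, -0.051, 0.0]
contact_force: [-0.9, 0.4, 5.2]
opening: 0.0272
grip_force: 39.1
t 3.55 pos [0.5185 0.0841 0.0417] yawx -5.9 tilt [0.0005 0.0001] q [-0.26  0.88  0.01  2.   -0.04  0.26 -1.89] F [-0.9  0.4  5.2] op 0.0272
```

```bash
python3 -m handwheel '[[[0,0,0.5,0,0,0,1],[0,0,1,0,0,0,1],[0,0,2,0,0,0,1],[0,0,3,0,0,0,1],[0,0,2,0,0,0,1],[0,0,0.5,0,0,0,1],[0,0,0,0,0,0,1],[0,0,0,0,0,0,1]]]'; python3 -c "
from h import *; where(); snap('wrist','w4'); crop('w4',130,60,390,340,2,'w4c')"
```

```text
clock: 4.35
position: [0.5177, 0.0839, 0.1306]
tool_rot: [0.0, 0.999, -0.052, -0.001]
contact_force: [0.2, -0.2, -0.9]
opening: 0.0268
grip_force: 39.5
t 4.35 pos [0.5177 0.0839 0.1306] yawx -5.91 tilt [-0.0014 -0.0004] q [-0.26  0.71  0.02  1.97 -0.04  0.46 -1.89] F [ 0.2 -0.2 -0.9] op 0.0268
```

View pics/w4c.png

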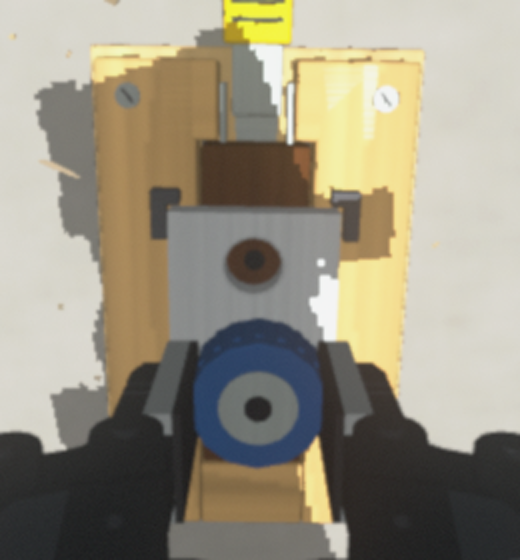

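The blue bush is held upright, and the plate stayed put. Its hole shows at (253,262) in the crop. Next is the blue well.

```bash
python3 -m handwheel '[[[-0.2,2,0,0,0,0,1],[-0.2,3.5,0,0,0,0,1],[-0.2,4.2,0,0,0,0,1],[-0.2,4,0,0,0,0,1],[-0.2,2.5,-1,0,0,0,1],[-0.2,1.4,-2,0,0,0,1],[0,0,-3,0,0,0,1],[0,0,-2.3,0,0,0,1],[0,0,-1.2,0,0,0,1],[0,0,-0.4,0,0,0,1],[0,0,-0.1,0,0,0,1],[0,0,0,0,0,0,1],[0,0,0,0,0,0,1]]]'; python3 -c "
from h import *; where();snap('top','top1')
from m import heads
heads('top1',[('b',(165,180,205,215),.0395)])"
```

```text
clock: 5.7
position: [0.5071, 0.2602, 0.0323]
tool_rot: [-0.0, 0.999, -0.052, 0.001]
contact_force: [0.4, 0.2, -0.4]
opening: 0.0269
grip_force: 39.6
t 5.7 pos [0.5071 0.2602 0.0323] yawx -5.93 tilt [0.0017 0.0008] q [-0.58  0.92  0.05  1.87 -0.11  0.35 -2.12] F [ 0.4  0.2 -0.4] op 0.0269
b 183.5 206.8 [ 4.5 10.2] [0.4893 0.2548 0.0395]
```

```bash
python3 -m handwheel '[[[-0.1,0.05,-0.3,0,0,0,1],[0,0,-0.2,0,0,0,1],[0,0,-0.1,0,0,0,1],[0,0,-0.05,0,0,0,1],[0,0,0,0,0,0,1],[0,0,0,0,0,0,1]]]'
```

```text
clock: 6.35
position: [0.5052, 0.2606, 0.0253]
tool_rot: [-0.0, 0.999, -0.052, -0.0]
contact_force: [-2.0, 0.1, 5.4]
opening: 0.0269
grip_force: 40.2
```

Contact felt at the expected height, so I'll release and rise.

```bash
python3 -m handwheel '[[[0,0,0,0,0,0,0.5],[0,0,0,0,0,0,0.3],[0,0,0,0,0,0,0.1],[0,0,0,0,0,0,0],[0,0,0.5,0,0,0,0],[0,0,2,0,0,0,0],[0,0,4,0,0,0,0],[0,-3,4,0,0,0,0],[-0.5,-4.5,0.5,0,0,0,0],[-1,-4.7,0,0,0,0,0],[-1,-3.5,0,0,0,0,0],[-0.7,-1.3,0,0,0,0,0],[0,0,0,0,0,0,0],[0,0,0,0,0,0,0]]]'
python3 - <<'E'
from m import *
where(); snap('wrist','w5'); snap('top','top1')
a=load('w5')
heads('w5',[('r',(180,100,360,330),.056)]); heads('top1',[('b',(165,180,205,215),.0395)])
E
```

```text
clock: 7.75
position: [0.4741, 0.0922, 0.135]
tool_rot: [-0.001, 0.999, -0.051, 0.001]
contact_force: [-0.2, 0.6, 0.3]
opening: 0.0857
grip_force: 0.0
t 7.75 pos [0.4741 0.0922 0.135 ] yawx -5.83 tilt [0.0013 0.0015] q [-0.3   0.67  0.02  2.09 -0.04  0.38 -1.91] F [-0.2  0.6  0.3] op 0.0857
r 261.9 197.7 [39.4 40.2] [0.4754 0.0894 0.056 ]
b 183.1 201.7 [14.9 16.1] [0.502  0.2562 0.0395]
```

View pics/w5.png

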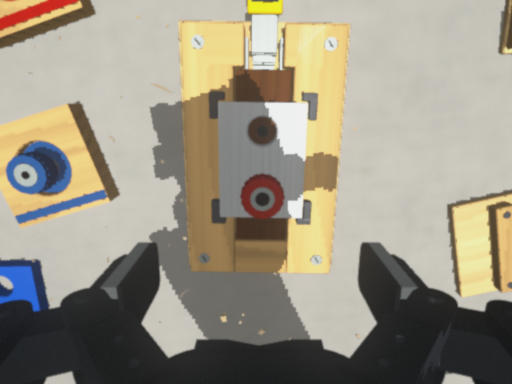

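The blue bush stands upright in its well, its head at (26,174). The red bush is at (262,197), which is directly under the tool.

```bash
python3 -m handwheel '[[[0,0,-3,0,0,0,0],[0,0,-3,0,0,0,0],[0,0,-2,0,0,0,0],[0,0,-0.9,0,0,0,0],[0,0,-0.2,0,0,0,0.3],[0,0,0,0,0,0,0.6],[0,0,0,0,0,0,1],[0,0,0,0,0,0,1],[0,0,0,0,0,0,1],[0,0,0,0,0,0,1],[0,0,0,0,0,0,1]]]' 40
```

```text
clock: 8.95
position: [0.474, 0.0907, 0.0449]
tool_rot: [-0.0, 0.999, -0.052, 0.001]
contact_force: [0.0, -0.1, 5.3]
opening: 0.027
grip_force: 39.1
```

```bash
python3 -m handwheel '[[[0,0,0.5,0,0,0,1],[0,0,1.5,0,0,0,1],[0,0,3,0,0,0,1],[0,0,3,0,0,0,1],[1,1,1,0,0,0,1],[2.5,2.3,0,0,0,0,1],[3.4,3,0,0,0,0,1],[3.5,3.2,0,0,0,0,1],[3.4,3.2,0,0,0,0,1],[2.4,2.1,0,0,0,0,1],[1.2,1.05,-1,0,0,0,1],[0,0,-2.5,0,0,0,1],[0,0,-3,0,0,0,1],[0,0,-2.4,0,0,0,1],[0,0,-1,0,0,0,1],[0,0,-0.1,0,0,0,1],[0,0,0,0,0,0,1],[0,0,0,0,0,0,1]]]'; python3 -c "
from h import *; where()"
```

```text
clock: 10.75
position: [0.6485, 0.2494, 0.0355]
tool_rot: [-0.001, 0.999, -0.052, 0.001]
contact_force: [0.1, -0.0, -1.4]
opening: 0.0268
grip_force: 39.5
t 10.75 pos [0.6485 0.2494 0.0355] yawx -5.92 tilt [0.0027 0.001 ] q [-0.46  1.02  0.06  1.46 -0.08  0.66 -2.04] F [ 0.1 -0.  -1.4] op 0.0268
```

```bash
python3 -m handwheel '[[[0,0,-0.3,0,0,0,1],[0,0,-0.2,0,0,0,1],[0,0,-0.1,0,0,0,1],[0,0,-0.1,0,0,0,1],[0,0,0,0,0,0,1],[0,0,0,0,0,0,1]]]'
```

```text
clock: 11.35
position: [0.6477, 0.2491, 0.0285]
tool_rot: [-0.0, 0.999, -0.052, 0.0]
contact_force: [-3.0, -0.9, 8.4]
opening: 0.0267
grip_force: 40.5
```

```bash
python3 -m handwheel '[[[0,0,0,0,0,0,0.5],[0,0,0,0,0,0,0.3],[0,0,0,0,0,0,0.1],[0,0,0,0,0,0,0],[0,0,0.5,0,0,0,0],[0,0,2,0,0,0,0],[-1,-1,3.5,0,0,0,0],[-2.5,-2.5,4,0,0,0,0],[-3.2,-3.4,0.6,0,0,0,0],[-3.2,-3.4,0,0,0,0,0],[-3,-3.2,0,0,0,0,0],[-1.7,-1.9,0,0,0,0,0],[-0.5,-0.8,0,0,0,0,0],[0,0,0,0,0,0,0],[0,0,0,0,0,0,0],[0,0,0,0,0,0,0]]]'
python3 - <<'E'
from m import *
where(); snap('wrist','w6'); snap('top','top2')
heads('top2',[('b',(165,180,205,215),.0395),('r',(170,130,215,157),.0395)])
crop('top2',150,115,300,255,4,'top2c')
E
```

```text
clock: 12.95
position: [0.4995, 0.0904, 0.1303]
tool_rot: [-0.001, 0.999, -0.051, 0.001]
contact_force: [0.2, 0.0, -1.3]
opening: 0.0856
grip_force: 0.0
t 12.95 pos [0.4995 0.0904 0.1303] yawx -5.8 tilt [0.002  0.0013] q [-0.29  0.7   0.03  2.02 -0.05  0.42 -1.9 ] F [ 0.2  0.  -1.3] op 0.0856
b 183.0 201.8 [14.9 16.4] [0.5016 0.2564 0.0395]
r 190.0 147.5 [16.3 17.1] [0.6398 0.2456 0.0395]
```

View pics/w6.png

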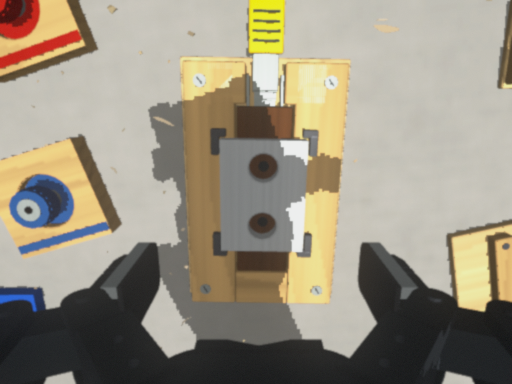

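Both bushes are standing in their wells. The plate's corners are (220,139), (307,139), (306,253) and (220,251), and its holes are at (263,166) and (262,223).

Run:
```python
from m import *
where()
P=np.array([ray('w6',u,v,.04)[:2] for u,v in [(220,139),(307,139),(306,253),(220,251)]])
print(P.mean(0),np.linalg.norm(np.roll(P,-1,0)-P,axis=1)); H=[ray('w6',263,166,.04),ray('w6',262,223,.04)]; print((H[0]+H[1])/2,np.linalg.norm(H[0]-H[1]),np.degrees(np.arctan2(*(H[0]-H[1])[1::-1])))
```

```text
t 13.05 pos [0.4988 0.0899 0.1301] yawx -5.81 tilt [0.0009 0.0007] q [-0.29  0.7   0.03  2.02 -0.05  0.42 -1.9 ] F [-0.3 -0.2 -0.5] op 0.0852
[0.49694173 0.0868294 ] [0.06064371 0.08695979 0.06587301 0.08532864]
[0.49925465 0.08715803 0.04      ] 0.04329443491397301 -6.643302541812553
```

```bash
python3 -m handwheel '[[[-0.1,-0.25,-2,0,0,0,0.15],[0,0,-3,0,0,0,0.15],[0,0,-2.5,0,0,0,0.15],[0,0,-1.5,0,0,0,0.15],[0,0,-0.7,0,0,0,0.15],[0,0,-0.2,0,0,0,0.15],[0,0,0,0,0,0,0.15],[0,0,0,0,0,0,0.15],[0,0,0,0,0,0,0.15]]]' 60; python3 -c "
from m import *
where()"
```

```text
clock: 13.95
position: [0.4975, 0.0862, 0.032]
tool_rot: [-0.0, 0.999, -0.052, 0.001]
contact_force: [-1.1, -0.3, 0.1]
opening: 0.0724
grip_force: 0.0
t 13.95 pos [0.4975 0.0862 0.032 ] yawx -5.91 tilt [0.0015 0.0003] q [-0.27  0.89  0.01  2.06 -0.05  0.19 -1.89] F [-1.1 -0.3  0.1] op 0.0724
```

```bash
python3 -m handwheel '[[[0,0,-0.2,0,0,0,0.15],[0,0,-0.2,0,0,0,0.15],[0,0,-0.1,0,0,0,0.15],[0,0,0,0,0,0,0.15]]]' 60
```

```text
clock: 14.35
position: [0.4968, 0.0861, 0.0261]
tool_rot: [0.0, 0.999, -0.052, -0.0]
contact_force: [-0.2, 0.4, -0.3]
opening: 0.0728
grip_force: 0.0
```

```bash
python3 -m handwheel '[[[0,0,0,0,0,0,0.25],[0,0,0,0,0,0,0.35],[0,0,0,0,0,0,0.5],[0,0,0,0,0,0,0.6],[0,0,0,0,0,0,0.6],[0,0,0,0,0,0,0.6]]]' 60; python3 -c "
from m import *
where()"
```

```text
clock: 14.95
position: [0.497, 0.0864, 0.0268]
tool_rot: [-0.0, 0.999, -0.052, 0.0]
contact_force: [-1.9, 1.0, 5.4]
opening: 0.0598
grip_force: 64.8
t 14.95 pos [0.497  0.0864 0.0268] yawx -5.91 tilt [0.0004 0.0004] q [-0.27  0.9   0.01  2.06 -0.05  0.18 -1.89] F [-1.9  1.   5.4] op 0.0598
```

```bash
python3 -m handwheel '[[[0,0,0.3,0,0,0,0.7],[0,0,0.5,0,0,0,0.7],[0,0,1,0,0,0,0.7],[0,0,2,0,0,0,0.7],[0,0,3,0,0,0,0.7],[0,0,3,0,0,0,0.7],[0,0,1,0,0,0,0.7],[0,0,0,0,0,0,0.7],[0,0,0,0,0,0,0.7]]]'; python3 -c "
from m import *
where(); snap('wrist','w7')"
```

```text
clock: 15.85
position: [0.4963, 0.0859, 0.1337]
tool_rot: [0.0, 0.999, -0.052, -0.001]
contact_force: [-1.1, -0.4, -2.7]
opening: 0.0599
grip_force: 65.5
t 15.85 pos [0.4963 0.0859 0.1337] yawx -5.91 tilt [-0.0011 -0.0004] q [-0.28  0.69  0.03  2.02 -0.04  0.43 -1.89] F [-1.1 -0.4 -2.7] op 0.0599
```

View pics/w7.png

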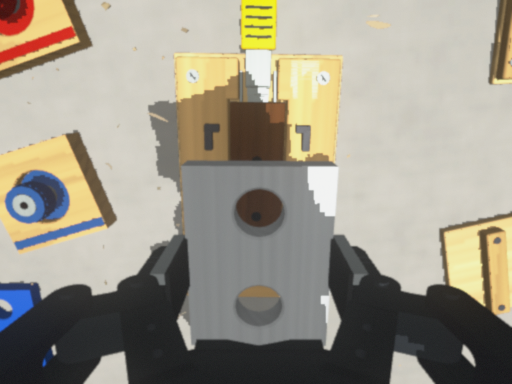

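The plate hangs level and square in the fingers, with its holes at (259,213) and (258,304). Next I'll refine the pose of the rest and the board by fitting the top picture.

Run:
```python
from m import *
z=.1337+.0132
H=[ray('w7',259,213,z),ray('w7',258,304,z)]; print('holes mid',(H[0]+H[1])/2,np.linalg.norm(H[0]-H[1]),np.degrees(np.arctan2(*(H[0]-H[1])[1::-1])))
a=load('top0'); p=a['p'].astype(int)
M=np.zeros(p.shape[:2],np.uint8); M[145:195,320:390]=(p.max(2)<70)[145:195,320:390]; M=cv2.morphologyEx(M,cv2.MORPH_OPEN,np.ones((3,3)))
c=max(cv2.findContours(M,0,1)[0],key=cv2.contourArea)[:,0]
W=np.array([ray('top0',u,v,.008)[:2] for u,v in c]).astype(np.float32)
(cx,cy),sz,ang=cv2.minAreaRect(W); print('rest',cx,cy,sz,ang)
# straight stop edges: left & right columns per row, long edges per col
rows=range(155,184); L=np.array([ray('top0',np.flatnonzero(M[r])[0]-.5,r,.008)[:2] for r in rows]); R=np.array([ray('top0',np.flatnonzero(M[r])[-1]+.5,r,.008)[:2] for r in rows])
for n,E in (('L',L),('R',R)):
    k=np.polyfit(E[:,0],E[:,1],1); print(n,np.degrees(np.arctan(k[0])),np.polyval(k,.596))
cols=range(336,376); T=np.array([ray('top0',u,np.flatnonzero(M[:,u])[0]-.5,.008)[:2] for u in cols]);B=np.array([ray('top0',u,np.flatnonzero(M[:,u])[-1]+.5,.008)[:2] for u in cols])
for n,E in (('T',T),('B',B)):
    k=np.polyfit(E[:,1],E[:,0],1); print(n,-np.degrees(np.arctan(k[0])),np.polyval(k,-.1725))
```

```text
holes mid [0.49736215 0.08533583 0.1469    ] 0.043130347413297014 -6.540661704850167
rest 0.595035970211029 -0.172199547290802 (0.1069016233086586, 0.08139756321907043) 86.48860168457031
L -4.295975573313814 -0.11861850133411958
R 12.042477499074353 -0.22401181657545582Traceback (most recent call last):
  File "<stdin>", line 13, in <module>
IndexError: index 0 is out of bounds for axis 0 with size 0
```

```bash
python3 -m handwheel '[[[0.4,-1,0,0,0,0.07,0.7],[0.8,-2.2,0,0,0,0.14,0.7],[0.8,-2.2,0,0,0,0.14,0.7],[0.8,-2.2,0,0,0,0.14,0.7],[0.8,-2.2,0,0,0,0.14,0.7],[0.8,-2.2,0,0,0,0.14,0.7],[0.8,-2.2,0,0,0,0.14,0.7],[0.8,-2.2,0,0,0,0.14,0.7],[0.8,-2.2,0,0,0,0.14,0.7],[0.8,-2.2,0,0,0,0.14,0.7],[0.8,-2.2,0,0,0,0.14,0.7],[0.8,-2.0,0,0,0,0.14,0.7],[0.45,-0.9,0,0,0,0.07,0.7],[0,0,0,0,0,0,0.7],[0,0,0,0,0,0,0.7],[0,0,0,0,0,0,0.7]]]'; python3 -c "
from m import *
where()"
```

```text
clock: 17.5
position: [0.5927, -0.1713, 0.1336]
tool_rot: [-0.001, 0.705, 0.709, -0.0]
contact_force: [0.4, -0.4, -2.1]
opening: 0.0599
grip_force: 65.5
t 17.5 pos [ 0.5927 -0.1713  0.1336] yawx 90.38 tilt [-0.0015  0.0014] q [ 0.49  0.85 -0.52  1.66  0.56  0.79 -0.28] F [ 0.4 -0.4 -2.1] op 0.0599
```

```bash
python3 -m handwheel '[[[0.1,-0.05,-1,0,0,-0.033,0.7],[0.13,-0.05,-2,0,0,-0.033,0.7],[0,0,-3,0,0,0,0.7],[0,0,-2.5,0,0,0,0.7],[0,0,-1.5,0,0,0,0.7],[0,0,-0.8,0,0,0,0.7],[0,0,-0.2,0,0,0,0.7],[0,0,0,0,0,0,0.7],[0,0,0,0,0,0,0.7]]]'; python3 -c "
from m import *
where(); snap('wrist','w8')"
```

```text
clock: 18.4
position: [0.5966, -0.174, 0.0254]
tool_rot: [0.001, 0.728, 0.686, 0.001]
contact_force: [-0.1, -0.6, -1.7]
opening: 0.0601
grip_force: 65.4
t 18.4 pos [ 0.5966 -0.174   0.0254] yawx 86.56 tilt [ 0.0021 -0.0003] q [ 0.43  0.99 -0.41  1.69  0.64  0.59 -0.42] F [-0.1 -0.6 -1.7] op 0.0601
```

View pics/w8.png

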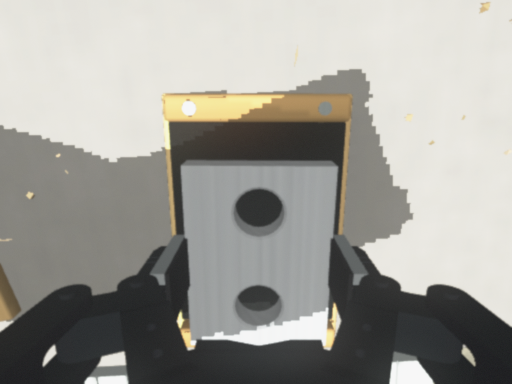

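The plate hovers over the rubber. The near stop's inner edge runs along row 122, and the rest's side edges are near columns 172 and 344.

Run:
```python
from m import *
s,R=where(); C=s['position'][:2]; ex=R[:2,0]; ey=R[:2,1]
for u,v,z in [(172,122,.016),(260,122,.016),(346,122,.016),(172,200,.008),(345,200,.008)]:
    P=ray('w8',u,v,z)[:2]-C; print((u,v),'along',(P@ex).round(4),'across',(P@ey).round(4))
a=load('w8')['p'].astype(int).max(2)
for v in (135,150,200): print(v,a[v,160:186],a[v,336:358])
```

```text
t 18.45 pos [ 0.5966 -0.1741  0.0254] yawx 86.55 tilt [ 0.0021 -0.0003] q [ 0.43  0.99 -0.41  1.69  0.64  0.59 -0.42] F [-0.4 -0.  -2.9] op 0.0598
(172, 122) along 0.0566 across -0.038
(260, 122) along 0.0565 across 0.0016
(346, 122) along 0.0565 across 0.0403
(172, 200) along 0.0174 across -0.0427
(345, 200) along 0.0173 across 0.0445
135 [230 230 230 232 241 246 247 247 245 190 100  81  80  80  79  79  80  81
  80  79  79  79  79  78  79  80] [ 48  47  49  50  49  50  50  52  82 136 170 178 175 161 143 134 133 133
 134 134 134 133]
150 [219 209 167 142 141 154 180 195 201 185 123  75  66  64  64  65  64  62
  63  64  64  64  64  62  65  65] [ 48  49  50  50  49  50  52  85 142 172 177 170 157 141 135 134 134 134
 134 135 134 133]
200 [136 136 136 136 136 136 136 137 146 169 186 194 184 139  81  56  53  51
  51  54  52  66 106 148 160 160] [ 76  54  51  60 106 160 176 177 170 146 134 134 133 134 134 134 134 134
 134 135 134 135]
```

```bash
python3 -m handwheel '[[[0,0.1,-0.7,0,0,0,0.7],[0,0,-0.5,0,0,0,0.7],[0,0,-0.3,0,0,0,0.7],[0,0,-0.2,0,0,0,0.7],[0,0,-0.1,0,0,0,0.7],[0,0,-0.05,0,0,0,0.7],[0,0,0,0,0,0,0.7],[0,0,0,0,0,0,0.7]]]'
```

```text
clock: 19.25
position: [0.5954, -0.1729, 0.0069]
tool_rot: [0.0, 0.728, 0.686, -0.0]
contact_force: [-3.7, -0.2, 7.9]
opening: 0.0602
grip_force: 66.6
```

Contact felt at the expected height. I'll release and rise, then go to the catch with the gripper shut.

```bash
python3 -m handwheel '[[[0,0,0,0,0,0,0.2],[0,0,0,0,0,0,0.1],[0,0,0,0,0,0,0],[0,0,0,0,0,0,0],[0,0,0.5,0,0,0,0],[0,0,2,0,0,0,0],[0,0,4,0,0,0,0],[0,1,4,0,0,0,0],[0,3,1,0,0,0,0.5],[0,4,0,0,0,0,1],[0,4.5,0,0,0,0,1],[0.3,4.5,0,0,0,0,1],[0.3,4,0,0,0,0,1],[0.5,2.5,0,0,0,0,1],[0.3,1,0,0,0,0,1],[0,0,0,0,0,0,1],[0,0,0,0,0,0,1],[0,0,0,0,0,0,1]]]'
python3 - <<'E'
from m import *
where(); snap('top','top3'); crop('top3',215,135,385,275,4,'top3c')
E
```

```text
clock: 21.05
position: [0.6096, 0.069, 0.1205]
tool_rot: [0.001, 0.729, 0.684, -0.001]
contact_force: [-0.2, -0.3, 0.2]
opening: 0.0003
grip_force: 0.0
t 21.05 pos [0.6096 0.069  0.1205] yawx 86.37 tilt [-0.0007 -0.0022] q [ 0.06  0.85 -0.45  1.69  0.52  0.73 -0.71] F [-0.2 -0.3  0.2] op 0.0003
```

View pics/top3c.png

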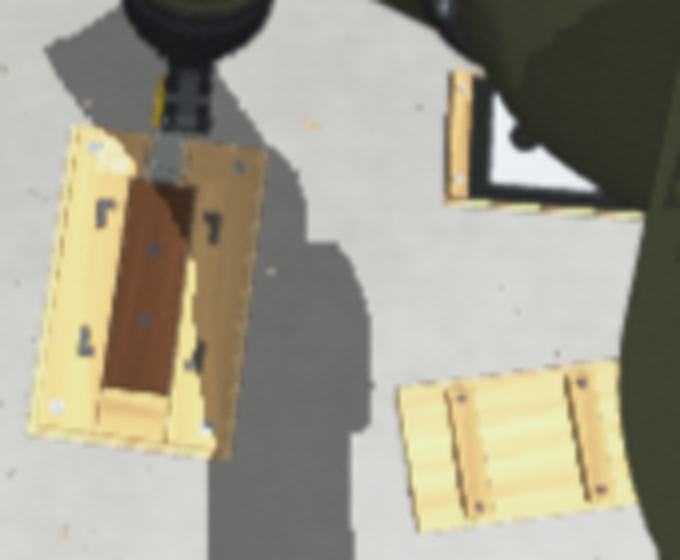

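The plate lies on the rest, although the arm hides part of it, and the blank is still seated in the jig. I'll turn the tool back to the jig's heading, which suits both the press and the blank grip.

```bash
python3 -m handwheel '[[[0.25,0.15,0,0,0,-0.147,1],[0,0,0,0,0,-0.147,1],[0,0,0,0,0,-0.147,1],[0,0,0,0,0,-0.147,1],[0,0,0,0,0,-0.147,1],[0,0,0,0,0,-0.147,1],[0,0,-1,0,0,-0.147,1],[0,0,-2,0,0,-0.147,1],[0,0,-2,0,0,-0.147,1],[0,0,-1,0,0,-0.147,1],[0,0,-1,0,0,-0.147,1],[0,0,0,0,0,0,1],[0,0,0,0,0,0,1],[0,0,0,0,0,0,1]]]'
python3 - <<'E'
from m import *
where(); snap('top','top4'); crop('top4',215,125,300,225,6,'top4c')
E
```

```text
clock: 22.5
position: [0.6127, 0.0731, 0.0514]
tool_rot: [-0.0, 0.999, -0.052, 0.0]
contact_force: [0.0, 0.7, -0.2]
opening: -0.0001
grip_force: 0.0
t 22.5 pos [0.6127 0.0731 0.0514] yawx -6.0 tilt [0.001  0.0001] q [-0.19  0.92 -0.01  1.72  0.02  0.5  -1.89] F [ 0.   0.7 -0.2] op -0.0001
```

```bash
python3 -m handwheel '[[[0,0,-1.2,0,0,0,1],[0,0,-0.6,0,0,0,1],[0,0,-0.3,0,0,0,1],[0,0,-0.3,0,0,0,1],[0,0,-0.3,0,0,0,1],[0,0,-0.3,0,0,0,1],[0,0,-0.2,0,0,0,1],[0,0,-0.1,0,0,0,1],[0,0,0,0,0,0,1],[0,0,0,0,0,0,1]]]'
python3 - <<'E'
from m import *
where()
E
```

```text
clock: 23.55
position: [0.6153, 0.0734, 0.0188]
tool_rot: [-0.0, 0.999, -0.053, 0.003]
contact_force: [5.4, -0.9, 4.3]
opening: 0.0002
grip_force: 3.1
t 23.55 pos [0.6153 0.0734 0.0188] yawx -6.11 tilt [0.0062 0.0002] q [-0.19  0.97 -0.01  1.72  0.02  0.44 -1.89] F [ 5.4 -0.9  4.3] op 0.0002
```

```bash
python3 -m handwheel '[[[0.3,0,-0.1,0,0,0,1],[0,0,-0.1,0,0,0,1],[0,0,0,0,0,0,1],[0,0,0.5,0,0,0,1],[0,0,2,0,0,0,1],[-0.3,0,3,0,0,0,1],[-2,0.3,3,0,0,0,0.5],[-4,0.4,2,0,0,0,0],[-4,0.5,0,0,0,0,0],[-1.6,0.2,0,0,0,0,0],[0,0,0,0,0,0,0],[0,0,0,0,0,0,0],[0,0,0,0,0,0,0]]]'
python3 - <<'E'
from m import *
where(); snap('wrist','w9')
for u,v in [(255,200),(255,160),(255,240),(210,200),(305,200)]: print(u,v,ray('w9',u,v).round(4))
E
```

```text
clock: 24.85
position: [0.4972, 0.0876, 0.1204]
tool_rot: [0.0, 0.999, -0.053, 0.0]
contact_force: [0.8, 0.2, -0.1]
opening: 0.0854
grip_force: 0.0
t 24.85 pos [0.4972 0.0876 0.1204] yawx -6.1 tilt [ 0.0003 -0.0001] q [-0.26  0.72 -0.    2.03  0.    0.4  -1.95] F [ 0.8  0.2 -0.1] op 0.0854
255 200 [0.4967 0.0897 0.0398]
255 160 [0.5249 0.0865 0.0397]
255 240 [0.4661 0.0931 0.0389]
210 200 [0.4969 0.1231 0.029 ]
305 200 [0.4895 0.0536 0.0292]
```

View pics/w9.png

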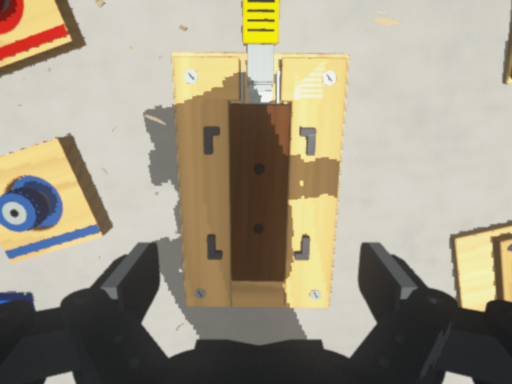

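The blank has risen: its top reads 39 mm. Its corners are (230,103), (292,101), (289,282) and (231,281), and its holes are at (259,168) and (258,228).

Run:
```python
from m import *
P=np.array([ray('w9',u,v,.038)[:2] for u,v in [(230,103),(292,101),(289,282),(231,281)]])
print(P.mean(0),np.linalg.norm(np.roll(P,-1,0)-P,axis=1)); m=(P[0]+P[1]-P[2]-P[3]); print(np.degrees(np.arctan2(m[1],m[0])))
print(ray('w9',259,168,.038),ray('w9',258,228,.038))
# board: strips (top0 crop)
A=lambda c,z:ray('top0',155+(c[0]+.5)/3.4-.5,120+(c[1]+.5)/3.4-.5,z)[:2]
for cs in ([(584,377),(605,376),(620,489),(598,491)],[(686,367),(705,366),(720,477),(699,479)]):
    Q=np.array([A(c,.02) for c in cs]); print('strip',Q.mean(0)); 
J=lambda c:ray('top3',215+(c[0]+.5)/4-.5,135+(c[1]+.5)/4-.5,.02)[:2]
for cs in ([(446,389),(469,387),(490,513),(466,518)],[(566,375),(588,373),(610,499),(586,503)]):
    Q=np.array([J(c) for c in cs]); print('strip3',Q.mean(0))
```

```text
[0.49686801 0.08578086] [0.04058569 0.13294855 0.04408659 0.13084859]
-6.36867141060547
[0.51879453 0.08445849 0.038     ] [0.47480048 0.08992151 0.038     ]
strip [ 0.39829172 -0.10960177]
strip [ 0.40719094 -0.18311048]
strip3 [ 0.39707134 -0.10939222]
strip3 [ 0.4067829  -0.18366715]
```

```bash
python3 -m handwheel '[[[0,-0.1,-2,0,0,0,0.2],[0,0,-3,0,0,0,0.3],[0,0,-2.2,0,0,0,0.3],[0,0,-1.2,0,0,0,0.3],[0,0,-0.5,0,0,0,0.3],[0,0,-0.2,0,0,0,0.3],[0,0,0,0,0,0,0.3],[0,0,0,0,0,0,0.3]]]' 50;  python3 -m handwheel '[[[0,0,0,0,0,0,0.45],[0,0,0,0,0,0,0.6],[0,0,0,0,0,0,0.8],[0,0,0,0,0,0,0.8],[0,0,0,0,0,0,0.8],[0,0,0,0,0,0,0.8]]]' 50; python3 -c "
from m import *
where()"
```

```text
clock: 25.7
position: [0.4968, 0.0867, 0.0306]
tool_rot: [-0.0, 0.999, -0.053, 0.001]
contact_force: [-1.2, -1.6, -0.1]
opening: 0.0601
grip_force: 0.0
clock: 26.3
position: [0.4966, 0.0867, 0.03]
tool_rot: [-0.0, 0.999, -0.053, 0.0]
contact_force: [0.5, 0.0, 4.7]
opening: 0.0381
grip_force: 51.3
t 26.3 pos [0.4966 0.0867 0.03  ] yawx -6.08 tilt [0.0008 0.0002] q [-0.26  0.89 -0.    2.07  0.01  0.19 -1.95] F [0.5 0.  4.7] op 0.0381
```

```bash
python3 -m handwheel '[[[0,0,0.2,0,0,0,0.8],[0,0,0.5,0,0,0,0.8],[0,0,1,0,0,0,0.8],[0,0,2,0,0,0,0.8],[0,0,3,0,0,0,0.8],[0,0,2.5,0,0,0,0.8],[0,0,0.8,0,0,0,0.8],[0,0,0,0,0,0,0.8],[0,0,0,0,0,0,0.8]]]'
python3 - <<'E'
from m import *
where(); snap('wrist','w10')
E
```

```text
clock: 27.2
position: [0.4956, 0.0864, 0.1292]
tool_rot: [0.0, 0.999, -0.053, -0.001]
contact_force: [0.5, 0.5, -1.1]
opening: 0.0382
grip_force: 50.8
t 27.2 pos [0.4956 0.0864 0.1292] yawx -6.08 tilt [-0.0013 -0.0004] q [-0.26  0.7  -0.    2.03  0.    0.42 -1.95] F [ 0.5  0.5 -1.1] op 0.0382
```

View pics/w10.png

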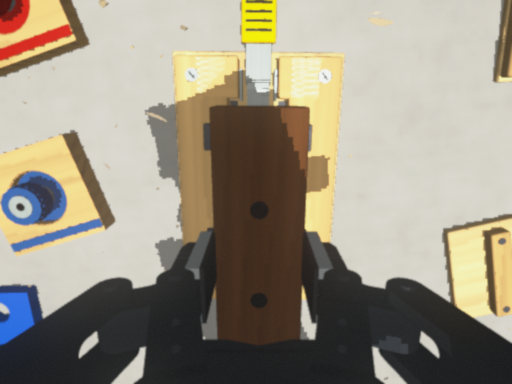

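The blank is held level and square, with its holes at (259,210) and (259,300). Next I'll carry it to the board.

```bash
python3 -m handwheel '[[[-0.45,-1.15,0,0,0,0.058,0.8],[-0.7,-1.75,0,0,0,0.14,0.8],[-0.7,-1.75,0,0,0,0.14,0.8],[-0.7,-1.75,0,0,0,0.14,0.8],[-0.7,-1.75,0,0,0,0.14,0.8],[-0.7,-1.75,0,0,0,0.14,0.8],[-0.7,-1.75,0,0,0,0.14,0.8],[-0.7,-1.75,0,0,0,0.14,0.8],[-0.7,-1.75,0,0,0,0.14,0.8],[-0.7,-1.75,0,0,0,0.14,0.8],[-0.7,-1.75,0,0,0,0.14,0.8],[-0.7,-1.75,0,0,0,0.14,0.8],[-0.7,-1.75,0,0,0,0.14,0.8],[-0.45,-1.15,0,0,0,0.058,0.8],[0,0,-2,0,0,0,0.8],[0,0,-3,0,0,0,0.8],[0,0,-2,0,0,0,0.8],[0,0,0,0,0,0,0.8],[0,0,0,0,0,0,0.8],[0,0,0,0,0,0,0.8]]]'
python3 - <<'E'
from m import *
where(); snap('wrist','w11')
E
```

```text
clock: 29.25
position: [0.4034, -0.1462, 0.0602]
tool_rot: [0.0, 0.664, 0.748, 0.0]
contact_force: [0.2, 0.2, -1.9]
opening: 0.0381
grip_force: 50.8
t 29.25 pos [ 0.4034 -0.1462  0.0602] yawx 96.82 tilt [0.0006 0.0006] q [ 0.36  0.8  -0.19  2.27  1.06  0.15 -0.71] F [ 0.2  0.2 -1.9] op 0.0381
```

View pics/w11.png

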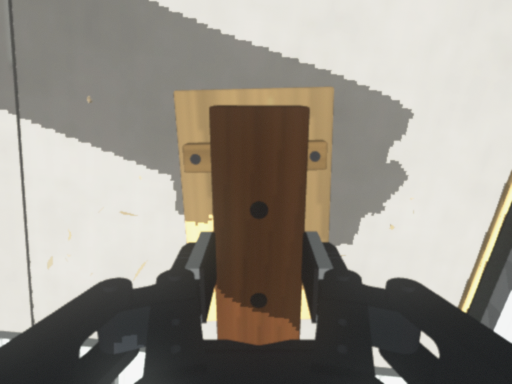

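The near strip's screws are at (195,159) and (315,156), and the board's far corners are at (175,91) and (333,87).

Run:
```python
from m import *
s,R=where(); C=s['position'][:2]; ex=R[:2,0]; ey=R[:2,1]
for u,v,z in [(195,159,.02),(315,156,.02),(175,91,.009),(333,87,.009),(183,143,.02),(183,172,.02),(327,140,.02),(327,170,.02)]:
    P=ray('w11',u,v,z)[:2]-C; print((u,v),'along',(P@ex).round(4),'across',(P@ey).round(4))
H=[ray('w11',u,v,.0682)[:2]-C for u,v in [(259,210),(259,300)]]
for h in H: print('hole',h@ex,h@ey)
print(ex,ey)
```

```text
t 29.3 pos [ 0.4036 -0.1464  0.0604] yawx 96.8 tilt [0.0013 0.0005] q [ 0.36  0.8  -0.19  2.27  1.06  0.15 -0.71] F [-0.1 -0.4 -1.5] op 0.0382
(195, 159) along 0.0342 across -0.0348
(315, 156) along 0.0358 across 0.0319
(175, 91) along 0.0707 across -0.0461
(333, 87) along 0.0728 across 0.0421
(183, 143) along 0.0431 across -0.0409
(183, 172) along 0.0268 across -0.0419
(327, 140) along 0.0447 across 0.0381
(327, 170) along 0.0279 across 0.039
hole 0.020626834208042594 0.0007787286271069294
hole -0.023343111908071982 0.0007620035790341775
[-0.11846272  0.99295846] [0.99295759 0.11846219]
```

```bash
python3 -m handwheel '[[[-0.2,-0.15,-0.5,0,0,0.012,0.8],[0,0,-1,0,0,0,0.8],[0,0,-0.6,0,0,0,0.8],[0,0,-0.3,0,0,0,0.8],[0,0,-0.2,0,0,0,0.8],[0,0,-0.1,0,0,0,0.8],[0,0,-0.1,0,0,0,0.8],[0,0,-0.05,0,0,0,0.8],[0,0,0,0,0,0,0.8],[0,0,0,0,0,0,0.8]]]'
```

```text
clock: 30.3
position: [0.4022, -0.1483, 0.0327]
tool_rot: [0.0, 0.66, 0.752, 0.0]
contact_force: [-0.6, 0.1, 8.1]
opening: 0.0381
grip_force: 51.8
```

Contact felt. I'll release, rise and move clear.

```bash
python3 -m handwheel '[[[0,0,0,0,0,0,0.5],[0,0,0,0,0,0,0.3],[0,0,0,0,0,0,0.1],[0,0,0,0,0,0,0],[0,0,0.5,0,0,0,0],[0,0,2,0,0,0,0],[0,0,4,0,0,0,0],[0,0,4,0,0,0,0],[0,0,4,0,0,0,0],[0,-2,3,0,0,0,0],[0,-4,0,0,0,0,0],[-0.5,-4,0,0,0,0,0],[-1,-4,0,0,0,0,0],[-1,-4.5,0,0,0,0,0],[-1,-4.5,0,0,0,0,0],[-1,-4.5,0,0,0,0,0],[-1,-4.5,0,0,0,0,0],[-1,-4,0,0,0,0,0],[-1,-2,0,0,0,0,0],[0,0,0,0,0,0,0]]]'
python3 - <<'E'
from m import *
where(); snap('top','top5'); crop('top5',155,120,390,275,3.4,'top5c')
E
```

```text
clock: 32.3
position: [0.3258, -0.534, 0.1826]
tool_rot: [0.003, 0.663, 0.748, -0.001]
contact_force: [0.1, 0.4, -1.0]
opening: 0.0856
grip_force: 0.0
t 32.3 pos [ 0.3258 -0.534   0.1826] yawx 96.92 tilt [ 0.0028 -0.006 ] q [ 1.35  0.84 -0.76  1.6   0.68  0.97  0.48] F [ 0.1  0.4 -1. ] op 0.0856
```

View pics/top5c.png

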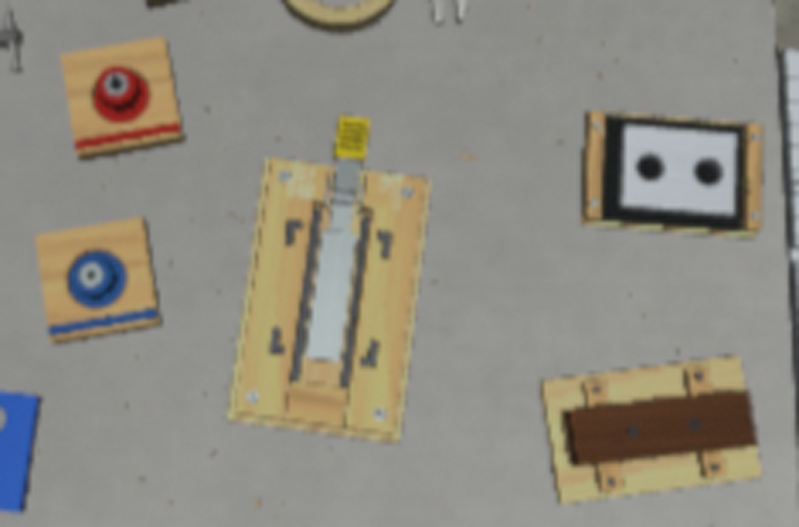

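Everything is in place. I'll measure how well centred the plate and the blank are.

Run:
```python
from m import *
A=lambda c,z:ray('top5',155+(c[0]+.5)/3.4-.5,120+(c[1]+.5)/3.4-.5,z)[:2]
def box(n,cs,z):
    P=np.array([A(c,z) for c in cs]); m=P[1]+P[2]-P[0]-P[3]; e=np.roll(P,-1,0)-P
    print(n,P.mean(0).round(4),np.degrees(np.arctan2(m[1],m[0])).round(1),np.linalg.norm(e,axis=1).round(4))
box('plate',[(623,123),(741,134),(737,217),(619,208)],.02)
box('rubber',[(604,116),(748,123),(743,230),(599,220)],.008)
box('blank',[(565,411),(750,393),(756,446),(573,465)],.04)
box('strips',[(584,377),(705,366),(720,477),(598,491)],.02)
for c in [(650,167),(709,172)]: print('hole',A(c,.02))
for c in [(632,432),(696,425)]: print('bhole',A(c,.04))
for c in [(596,391),(609,481),(699,377),(714,467)]: print('screw',A(c,.02))
```

```text
plate [ 0.5945 -0.1738] -94.0 [0.0898 0.0645 0.0886 0.0661]
rubber [ 0.5961 -0.1725] -92.5 [0.1111 0.0843 0.1093 0.0818]
blank [ 0.4012 -0.1473] -83.6 [0.1332 0.0373 0.1309 0.0379]
strips [ 0.4027 -0.1461] -83.4 [0.0894 0.0799 0.089  0.0817]
hole [ 0.59656961 -0.15123222]
hole [ 0.59347875 -0.19570675]
bhole [ 0.3985736  -0.12648924]
bhole [ 0.40411375 -0.17215127]
screw [ 0.42827255 -0.10622725]
screw [ 0.36414877 -0.11397672]
screw [ 0.43953097 -0.18191178]
screw [ 0.37506415 -0.19015099]
```

The plate is within about 1.5 mm of centre and the blank within about 2 mm. I'll hand in.

```bash
python3 -m handwheel '[[[0,0,0,0,0,0,0],[0,0,0,0,0,0,0],[0,0,0,0,0,0,0]]]' && python3 -c "
from workcell import ctrl; print(ctrl.hand_in())"
```

```text
clock: 32.65
position: [0.3305, -0.5289, 0.1841]
tool_rot: [0.004, 0.659, 0.752, 0.0]
contact_force: [0.4, -0.6, -0.7]
opening: 0.0852
grip_force: 0.0
the job is handed in; nothing more can be done
None
```

The job is handed in at 32.65 s on the robot's clock: both bushes stand in their own wells, the drill plate lies centred on its rest to about 1.5 mm, the catch was pressed, and the blank lies across both strips of the parts board within about 2 mm of the middle; no verdict was returned.

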